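Find and release the latched key of the tube mixer

TASK

One of the four identical channel keys on the tube mixer has been left latched down. Going along the row from the robot's left to its right, tap every key lightly with the fingertips, well short of its stop, to feel which one is down; then press that one fully home and let go so that it pops up, leaving all four keys up. Only touch the keys: leave the loose jar, tube, cap and timer where they stand.

Things in the scene. Friction and masses are not known exactly. Their poses are not given: they have to be found in the camera images.
- mixer: fixed white tube mixer, 200 mm (its x) by 280 mm (its y), deck 60 mm high; origin under its centre on the bench, z up, x from the key row (towards the robot) to the tube block. The keys stand in a row along its y, 50 mm apart, 50 mm to -x of its centre. A block of four fixed capped tubes, 100 mm high, stands 50 mm to +x.
- place1 (a point): the first (robot's leftmost) place of the key row: centre of the top face of the key's seat, 65 mm above the bench
- place2 (a point): the second place of the key row: centre of the top face of the key's seat, 65 mm above the bench
- place3 (a point): the third place of the key row: centre of the top face of the key's seat, 65 mm above the bench
- place4 (a point): the fourth (rightmost) place of the key row: centre of the top face of the key's seat, 65 mm above the bench
- key_a_top (a point): top centre of one of the four identical keys: white, square, 30 x 30 mm, level flat top, in a 42 x 42 mm black seat. Which key stands at which place is drawn anew. The height of this point above the bench tells the key's state: up 77 mm, latched down 74 mm, pushed to its stop 70 mm.
- key_b_top (a point): the same point of another key. All keys move straight down against a spring: about 1.8 N starts a key from up, 2.4 N from latched, and 5 N brings the latched one to its stop. Pushed less far than the stop, a key springs back to where it was.
- key_c_top (a point): the same point of another key. The latched key pushed to its stop and let go pops up to 77 mm and stays up. Light taps stay well short of the stop.
- key_d_top (a point): the same point of the remaining key
- jar: loose clear jar with white lid, 60 mm diameter, 85 mm high, standing to the left of the mixer; origin at the centre of its underside; leave alone
- tube: loose clear tube with blue screw cap, standing to the right of the mixer, 35 mm diameter, 115 mm high; origin at the centre of its underside; leave alone
- cap: loose blue screw cap, 35 mm diameter, 14 mm high, lying on the bench between robot and mixer; origin at the centre of its underside; leave alone
- timer: loose black bench timer, 75 x 60 x 18 mm, lying to the right of the mixer on the robot's side; origin at the centre of its underside; leave alone

How it is judged:
By the outcome, as a careful person would: the job done as asked, in the order asked, and still so for the second after the job is handed in, with the robot touching nothing.
It also fails if it takes over 48 s, if anything falls off the work surface, if the arm or the gripper's body presses on something with over 40 N, if the wrist force passes 120 N, or if a joint passes its speed limit or range.

ROBOT

A 6-joint arm with a two-finger parallel gripper is mounted at the origin on the work surface. World frame = base frame: x ahead of the robot, y to its left, z up, the work surface at z = 0. Lengths are in m, angles in rad, forces in N, time in s.
With the tool pointing down it reaches from about 0.25 to 0.725 m from the base axis. Payload 4 kg.
Tool frame: the origin (TCP) lies midway between the tips of the shut fingers; the grasp point (between the pads) lies 19 mm behind it (bot.grip_point_offset is the distance from the TCP to the grasp point, in m); z points along the fingers, y is the line along which they close (so a half turn about z gives the same grasp; the last joint's range is limited). The gripper opens to 85 mm and grips with 20 to 120 N. Pads are 22 mm wide; open, the fingers measure 114 mm over their backs; the gripper's body (76 mm by 85 mm) begins 54 mm behind the grasp point. The pads swing forward as they close: fully open they stand 13 mm farther back than shut.
Start: joints at [1.299, 0.241, 0.005, 1.335, 0, 1.571], TCP at [0.134, 0.482, 0.231] pointing down, gripper open.
Joint ranges: [-2.72, 2.72], [-1.05, 1.87], [-1.09, 1.28], [-1.99, 2.15], [-1.42, 1.44], [-3.14, 3.14]. Speed limits (rad/s): [2.79, 2.79, 3.14, 3.14, 3.14, 3.14].

INTERFACE

Orientations are given as a unit quaternion [x, y, z, w].
In Python, from workcell import bot gives the robot as it stands.
- The arm moves only by the tool step_arm, never from a script. Its argument "targets" is text: rows parted by semicolons, each of 7 numbers parted by spaces: the opening, from -1 (shut) to 1 (fully open), so that 0 is half open, then the shift along the world's x, y, z normalised to -1 to 1, where 1 is 0.5 m, then the turn, a rotation vector about the world's x, y, z normalised to -1 to 1, where 1 is pi/4 rad. In form: gripper x y z wx wy wz; .... A call has 1 to 10 rows; each row is the pose to reach, as a shift and turn from the pose commanded when the call began; what a row does not reach only later rows make up. A row lasts 1/12 s, in which the tool goes at most 41.7 mm and 7.16 degrees, less where a joint would pass 70% of its speed; a pose out of reach is approached as far as the arm can. A call with a number of a shift or a turn outside -1 to 1 is refused whole. A call with a gripper value outside its range is refused whole. The fingers move at their own pace and stop on an object; the grip force is fixed at half the most. Time passes only in rows, so rows that repeat a pose let the fingers close. It gives the time, the measured TCP pose, the force, the opening and the grip force at its end, in the units of the state.
- bot.get_obs(): the state, without advancing time (a new reading comes with each control period).
- bot.camera(name): name is "scene" or "side" or "wrist"; returns the picture (480x640x3 uint8, red, green, blue); there is no depth.
- bot.camera_info(name): a dict with "vertical_fov" (degrees; the focal length in pixels is half the picture's height over the tangent of half this angle, whatever the lens; pixels are square), "cx", "cy" (the principal point, pixels), "D" ([k1, k2, p1, p2, k3] as OpenCV has them; the pictures are not rectified), "pose" (4x4, takes a point from camera to world coordinates). Camera axes: x right, y up, looking along -z (the intrinsics and any distortion apply to the point x, -y, -z); pixel columns grow to the right and rows downward; lengths in m; the calibration is good to about 2 mm. A picture is of the moment at which its call begins: read the wrist's pose just before it. camera_info takes no time and is no camera call; for the wrist camera it gives the pose at the moment of the call.
- bot.job_done(): hands the job in; it is judged then, once.
The state is a dict: "clock": time; "joint_pos": joint angles; "joint_vel": joint speeds; "tau": joint torques, N m; "eef_pos": TCP position; "tool_rot": TCP orientation; "ft_force": force on the tool from outside, world axes, zero at the start; "ft_torque": the same for the moment, N m; "grip_width": finger opening in m; "grasp_force": force on a finger pad.
Only numpy, scipy, OpenCV 4.12 (cv2) and the standard library are available. Lean on these libraries where they do the work, as an engineer would, in place of code of your own. Each camera call takes 0.05 s, during which the arm holds its last target. There are 200 camera calls.

## Working session

There is one attempt and no reset: what is moved stays moved. The work goes in short steps, Python scripts to look and compute and a tool call to move; the robot and the scene stay as the last step left them, time stands still between calls to the robot, and variables do not carry over. Pictures are saved under pics/ and viewed, at most 10 in all, crops included, and the job is handed in when it is done.

Besides the shell and the picture viewer there is one more tool, called after ">>>" in YAML: its name, and indented under it one key for each argument. step_arm: Moves the arm, as the interface text tells. Scaled input: -1 to 1 covers 0.5 m each way for a shift and pi/4 rad each way for a turn. Its arguments: {"type":"object","properties":{"targets":{"type":"string"}},"required":["targets"]}

```bash
mkdir -p pics; cat > h.py <<'E'
import numpy as np, cv2
from workcell import bot
def cam(n):
    i=bot.camera_info(n); f=240/np.tan(np.radians(i["vertical_fov"])/2)
    return np.array([[f,0,i["cx"]],[0,f,i["cy"]],[0,0,1.]]),np.array(i["D"],float),np.array(i["pose"])
def ray(c,px,z):
    K,D,P=c
    u=cv2.undistortPoints(np.array(px,float).reshape(-1,1,2),K,D).reshape(-1,2)
    d=np.c_[u[:,0],-u[:,1],-np.ones(len(u))]@P[:3,:3].T
    o=P[:3,3]; return o+d*((z-o[2])/d[:,2])[:,None]
E
python3 - <<'E'
from h import *
for n in("scene","side"):
    im=bot.camera(n); cv2.imwrite(f"pics/{n}0.png",im[:,:,::-1]); print(n,cam(n))
o=bot.get_obs(); print(o)
E
```

```text
scene (array([[484.85685586,   0.        , 327.69886144],
       [  0.        , 484.85685586, 239.8738861 ],
       [  0.        ,   0.        ,   1.        ]]), array([-0.0383121,  0.       ,  0.       ,  0.       ,  0.       ]), array([[ 0.33421387, -0.57358914,  0.74786134,  1.17641773],
       [ 0.94230446,  0.18730657, -0.27745009, -0.20752161],
       [ 0.01906301,  0.79744075,  0.60309606,  0.58206737],
       [ 0.        ,  0.        ,  0.        ,  1.        ]]))
side (array([[536.66380118,   0.        , 314.35953339],
       [  0.        , 536.66380118, 243.38428042],
       [  0.        ,   0.        ,   1.        ]]), array([-0.14877803,  0.        ,  0.        ,  0.        ,  0.        ]), array([[-0.89834452,  0.27372585, -0.34358591,  0.29525936],
       [-0.43919047, -0.5428541 ,  0.71583599,  0.64622154],
       [ 0.0094258 ,  0.793967  ,  0.60788779,  0.61293698],
       [ 0.        ,  0.        ,  0.        ,  1.        ]]))
{'clock': 0.1, 'joint_pos': array([ 1.29901570e+00,  2.41341241e-01,  3.87356763e-03,  1.33519493e+00,
       -2.87261902e-05,  1.57078715e+00]), 'joint_vel': array([ 0.00181791, -0.00151752,  0.00396927, -0.00026336,  0.0006073 ,
       -0.00043631]), 'tau': array([ 1.43008070e-03, -3.73137903e+01,  2.53010434e+01,  1.08947960e-02,
        1.18694188e-04,  5.41878563e-06]), 'eef_pos': array([0.13408255, 0.48110873, 0.23050575]), 'tool_rot': array([ 1.35467850e-01,  9.90781303e-01, -9.26482807e-04, -1.12188358e-04]), 'ft_force': array([ 0.44192398, -0.23627083,  0.22367591]), 'ft_torque': array([-0.02766701,  0.02948009, -0.00618419]), 'grasp_force': 0.0, 'grip_width': 0.0853479063944351}
```

View pics/scene0.png

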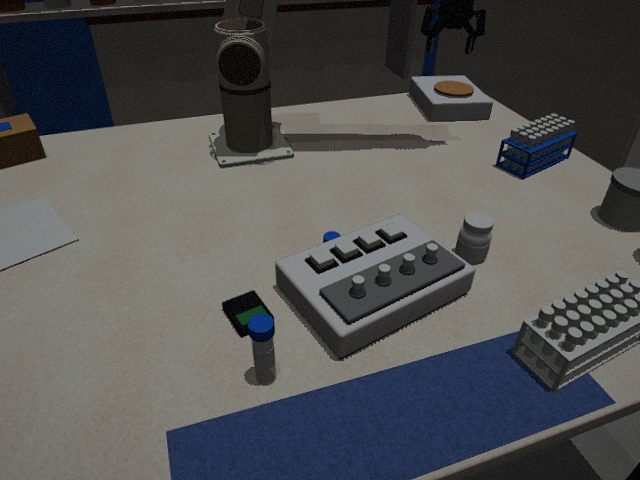

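View pics/side0.png

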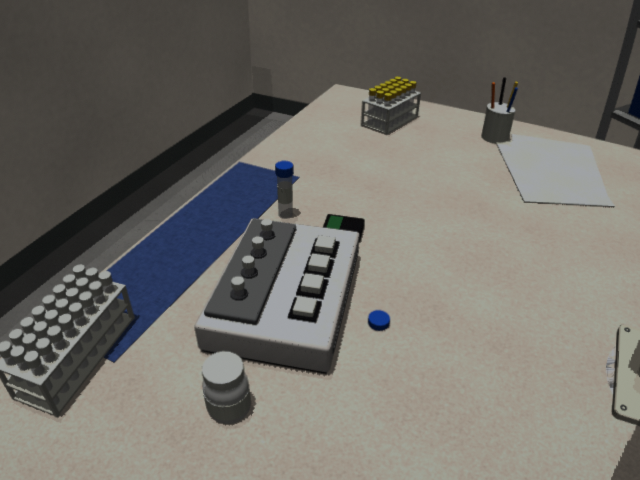

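Both views show the mixer with its four keys: scene (321,262)…(391,235), side (306,308)…(325,245). The key nearest the jar is the robot's leftmost. I'll enlarge both rows.

```bash
python3 - <<'E'
import cv2,numpy as np
a=cv2.imread("pics/scene0.png")[215:285,295:420]; b=cv2.imread("pics/side0.png")[228:328,270:370]
r=lambda i,s:cv2.resize(i,None,fx=s,fy=s,interpolation=cv2.INTER_CUBIC)
cv2.imwrite("pics/c1.png",cv2.convertScaleAbs(r(a,6),alpha=1.3)); cv2.imwrite("pics/c2.png",r(b,6))
E
```

```text
(no output)
```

View pics/c1.png

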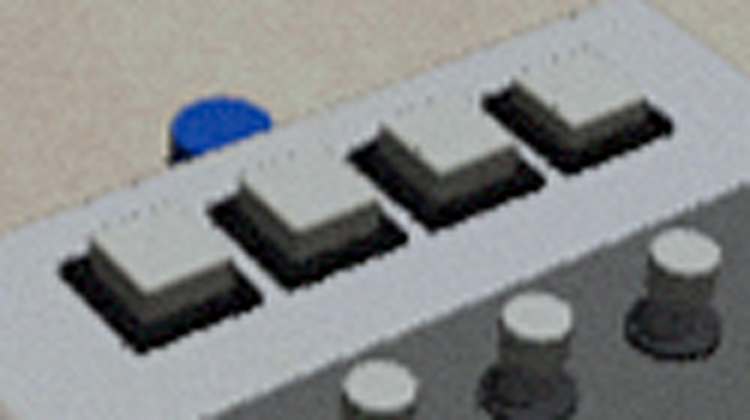

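View pics/c2.png

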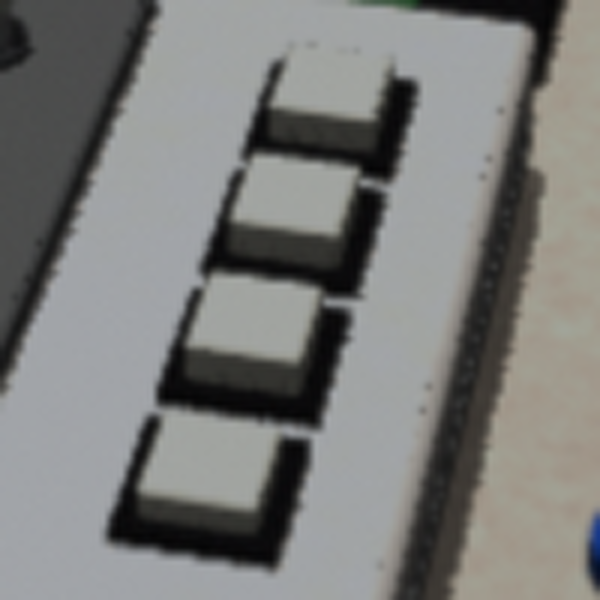

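In the crops the key tops (side crop, x6) sit at about (210,460), (254,319), (296,197), (333,83) for places 1–4. In the scene crop they sit at about (581,91), (450,137), (312,192), (163,250). The key at place 1 looks lower, which the taps will check.

```bash
python3 - <<'E'
from h import *
o=lambda p,s,x,y:np.array(p,float)/s-0.5*(1-1/s)+[x,y]
s=o([[210,460],[254,319],[296,197],[333,83]],6,270,228); c=o([[581,91],[450,137],[312,192],[163,250]],6,295,215)
z=.0765
A=ray(cam("side"),s,z);B=ray(cam("scene"),c,z);print(A.round(4));print(B.round(4))
M=(A+B)/2; ctr=M.mean(0); u=np.linalg.svd((M-ctr)[:,:2])[2][0]; u*=-np.sign(u[1])
print(ctr,u,np.degrees(np.arctan2(u[0],-u[1])))
for k in(-75,-25,25,75):
    p=ctr[:2]+u*k/1000; print(p.round(4), np.hypot(*p).round(3))
E
```

```text
[[0.5479 0.1499 0.0765]
 [0.561  0.0995 0.0765]
 [0.5726 0.051  0.0765]
 [0.585  0.0017 0.0765]]
[[0.5566 0.1434 0.0765]
 [0.5655 0.097  0.0765]
 [0.5773 0.0493 0.0765]
 [0.5888 0.0007 0.0765]]
[0.56933494 0.07405116 0.0765    ] [ 0.23210127 -0.97269163] 13.420813734729261
[0.5519 0.147 ] 0.571
[0.5635 0.0984] 0.572
[0.5751 0.0497] 0.577
[0.5867 0.0011] 0.587
```

>>> step_arm:
  targets: "-1 0.84 -0.67 0 0 0 -1;-1 0.84 -0.67 0 0 0 -1;-1 0.84 -0.67 0 0 0 -1;-1 0.84 -0.67 0 0 0 -1;-1 0.84 -0.67 0 0 0 -1;-1 0.84 -0.67 0 0 0 -1;-1 0.84 -0.67 0 0 0 -1;-1 0.84 -0.67 0 0 0 -1;-1 0.84 -0.67 0 0 0 -1;-1 0.84 -0.67 0 0 0 -1"

```text
clock: 0.93
eef_pos: [0.461, 0.22, 0.231]
tool_rot: [0.504, 0.863, -0.0, -0.0]
ft_force: [-0.1, -0.2, 0.5]
grip_width: 0.0003
grasp_force: 0.0
```

>>> step_arm:
  targets: "-1 0.18 -0.14 0 0 0 -0.356;-1 0.18 -0.14 0 0 0 -0.356;-1 0.18 -0.14 -0.1 0 0 -0.356;-1 0.18 -0.14 -0.2 0 0 -0.356;-1 0.18 -0.14 -0.2 0 0 -0.356;-1 0.18 -0.14 -0.2 0 0 -0.356;-1 0.18 -0.14 -0.2 0 0 -0.356"

```text
clock: 1.52
eef_pos: [0.5486, 0.1513, 0.1297]
tool_rot: [0.62, 0.785, -0.002, -0.001]
ft_force: [0.2, 1.2, 0.3]
grip_width: 0.0002
grasp_force: 0.0
```

```bash
python3 - <<'E'
from h import *
o=bot.get_obs(); print(o['clock'],o['eef_pos'],o['tool_rot'],o['ft_force'],o['joint_pos'])
print(cam("wrist"))
w=bot.camera("wrist");cv2.imwrite("pics/w1.png",w[:,:,::-1])
s=bot.camera("side")[:,:,::-1][180:340,220:420];cv2.imwrite("pics/s1.png",cv2.resize(s,None,fx=3.7,fy=3.7,interpolation=2))
E
```

```text
1.5167 [0.54855035 0.15125038 0.12966926] [ 0.61991836  0.7846625  -0.00194492 -0.00148531] [0.22773952 1.15769515 0.34438026] [2.68992676e-01 4.40574619e-01 2.04746635e-02 1.15558992e+00
 9.31840244e-05 1.60627448e+00]
(array([[409.92952637,   0.        , 316.89102754],
       [  0.        , 409.92952637, 241.5658514 ],
       [  0.        ,   0.        ,   1.        ]]), array([0.02403472, 0.        , 0.        , 0.        , 0.        ]), array([[ 0.97287857, -0.22179766, -0.06567411,  0.53117746],
       [ 0.23126577,  0.92669796,  0.29622128,  0.22708007],
       [-0.00484112, -0.30337551,  0.95285879,  0.27209176],
       [ 0.        ,  0.        ,  0.        ,  1.        ]]))
```

View pics/w1.png

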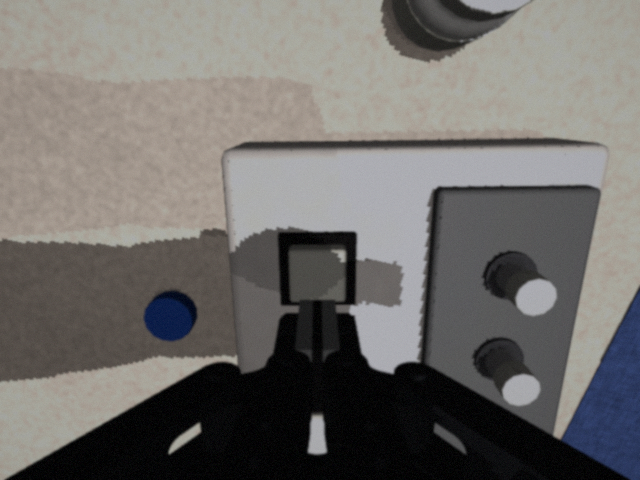

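The wrist picture shows place 1's black seat with corners at about (279,233), (355,232), (282,304), (354,304), and the shut fingertips at (318,305).

```bash
python3 - <<'E'
from h import *
o=bot.get_obs(); print(o['eef_pos'],o['ft_force'])
p=ray(cam("wrist"),[[279,233],[355,232],[354,304],[282,304]],.065)
print(p.round(4),p.mean(0), np.linalg.norm(p-np.roll(p,1,0),axis=1))
E
```

```text
[0.55087704 0.15251262 0.13314216] [ 0.67062197 -0.32269279 -0.20954355]
[[0.5277 0.163  0.065 ]
 [0.5671 0.173  0.065 ]
 [0.5776 0.1318 0.065 ]
 [0.5379 0.1224 0.065 ]] [0.55255439 0.14755171 0.065     ] [0.04189251 0.04067645 0.04247261 0.04075697]
```

>>> step_arm:
  targets: "-1 0.003 -0.01 -0.05 0 0 0;-1 0.003 -0.01 -0.096 0 0 0;-1 0.003 -0.01 -0.096 0 0 0;-1 0.003 -0.01 -0.096 0 0 0;-1 0.003 -0.01 -0.096 0 0 0"

```text
clock: 2.03
eef_pos: [0.5529, 0.1477, 0.0859]
tool_rot: [0.619, 0.785, 0.002, 0.001]
ft_force: [0.0, -0.2, 0.5]
grip_width: -0.0
grasp_force: 0.0
```

>>> step_arm:
  targets: "-1 0 0 -0.006 0 0 0;-1 0 0 -0.012 0 0 0;-1 0 0 -0.012 0 0 0;-1 0 0 -0.012 0 0 0"

```text
clock: 2.37
eef_pos: [0.5516, 0.1469, 0.0777]
tool_rot: [0.62, 0.785, 0.0, 0.0]
ft_force: [-0.1, -0.3, 0.4]
grip_width: 0.0002
grasp_force: 0.0
```

>>> step_arm:
  targets: "-1 0 0 -0.004 0 0 0;-1 0 0 -0.004 0 0 0;-1 0 0 -0.004 0 0 0;-1 0 0 -0.004 0 0 0"

```text
clock: 2.7
eef_pos: [0.5514, 0.1468, 0.0752]
tool_rot: [0.62, 0.785, -0.0, -0.0]
ft_force: [-0.6, 0.1, -0.0]
grip_width: -0.0001
grasp_force: 0.0
```

```bash
python3 -c "
from h import *
for i in range(3):
  o=bot.get_obs();print(o['clock'],o['eef_pos'],o['ft_force'])"
```

```text
2.7 [0.55142735 0.14678492 0.07522961] [-0.6299124   0.07853461 -0.01065028]
2.7 [0.55142735 0.14678492 0.07522961] [-0.6299124   0.07853461 -0.01065028]
2.7 [0.55142735 0.14678492 0.07522961] [-0.6299124   0.07853461 -0.01065028]
```

No contact at 75 mm, which fits a latched key. I'll go down slowly to feel it.

>>> step_arm:
  targets: "-1 0 0 -0.002 0 0 0;-1 0 0 -0.002 0 0 0;-1 0 0 -0.002 0 0 0"

```text
clock: 2.95
eef_pos: [0.5515, 0.1468, 0.0743]
tool_rot: [0.62, 0.785, -0.0, -0.0]
ft_force: [0.2, -0.4, -0.6]
grip_width: -0.0
grasp_force: 0.0
```

>>> step_arm:
  targets: "-1 0 0 -0.001 0 0 0;-1 0 0 -0.001 0 0 0;-1 0 0 -0.001 0 0 0"

```text
clock: 3.2
eef_pos: [0.5515, 0.1468, 0.074]
tool_rot: [0.62, 0.785, 0.0, 0.0]
ft_force: [-0.3, -0.4, 2.2]
grip_width: 0.0
grasp_force: 1.0
```

>>> step_arm:
  targets: "-1 0 0 -0.001 0 0 0;-1 0 0 -0.001 0 0 0;-1 0 0 -0.001 0 0 0"

```text
clock: 3.45
eef_pos: [0.5515, 0.1468, 0.0734]
tool_rot: [0.62, 0.785, 0.0, 0.0]
ft_force: [-1.0, 0.1, 1.5]
grip_width: -0.0003
grasp_force: 1.1
```

>>> step_arm:
  targets: "-1 0 0 -0.001 0 0 0;-1 0 0 -0.001 0 0 0;-1 0 0 -0.001 0 0 0"

```text
clock: 3.7
eef_pos: [0.5515, 0.1469, 0.0728]
tool_rot: [0.62, 0.785, 0.0, 0.0]
ft_force: [-0.5, -0.4, 2.3]
grip_width: -0.0
grasp_force: 1.2
```

>>> step_arm:
  targets: "-1 0 0 0.02 0 0 0;-1 0 0 0.04 0 0 0;-1 0 0 0.04 0 0 0;-1 0.024 -0.097 0.04 0 0 0;-1 0.024 -0.097 0.04 0 0 0;-1 0.024 -0.097 0.04 0 0 0;-1 0.024 -0.097 0.02 0 0 0;-1 0.024 -0.097 0.014 0 0 0;-1 0.024 -0.097 0.014 0 0 0;-1 0.024 -0.097 0.014 0 0 0"

```text
clock: 4.53
eef_pos: [0.5626, 0.0991, 0.0789]
tool_rot: [0.619, 0.785, -0.001, -0.001]
ft_force: [0.1, 0.6, 0.1]
grip_width: -0.0005
grasp_force: 0.0
```

>>> step_arm:
  targets: "-1 0 0 -0.002 0 0 0;-1 0 0 -0.004 0 0 0;-1 0 0 -0.004 0 0 0;-1 0 0 -0.004 0 0 0"

```text
clock: 4.87
eef_pos: [0.5635, 0.0985, 0.0779]
tool_rot: [0.62, 0.785, 0.0, 0.0]
ft_force: [0.6, 0.1, 1.0]
grip_width: -0.0001
grasp_force: 0.0
```

>>> step_arm:
  targets: "-1 0 0 -0.002 0 0 0;-1 0 0 -0.002 0 0 0;-1 0 0 -0.002 0 0 0"

```text
clock: 5.12
eef_pos: [0.5637, 0.0985, 0.0771]
tool_rot: [0.62, 0.785, 0.0, 0.0]
ft_force: [-0.1, -0.2, 2.4]
grip_width: -0.0001
grasp_force: 0.7
```

>>> step_arm:
  targets: "-1 0 0 -0.002 0 0 0;-1 0 0 -0.002 0 0 0;-1 0 0 -0.002 0 0 0"

```text
clock: 5.37
eef_pos: [0.5637, 0.0985, 0.0761]
tool_rot: [0.62, 0.785, 0.0, 0.0]
ft_force: [0.4, -0.1, 2.8]
grip_width: -0.0001
grasp_force: 1.0
```

Key 2 is up (contact at 77 mm). Next is place 3.

>>> step_arm:
  targets: "-1 0 0 0.02 0 0 0;-1 0 0 0.04 0 0 0;-1 0 0 0.04 0 0 0;-1 0.024 -0.097 0.04 0 0 0;-1 0.024 -0.097 0.04 0 0 0;-1 0.024 -0.097 0.04 0 0 0;-1 0.024 -0.097 0.02 0 0 0;-1 0.024 -0.097 0.008 0 0 0;-1 0.024 -0.097 0.006 0 0 0;-1 0.024 -0.097 0.006 0 0 0"

```text
clock: 6.2
eef_pos: [0.5743, 0.0506, 0.0776]
tool_rot: [0.619, 0.785, -0.001, -0.001]
ft_force: [0.3, -0.6, 0.5]
grip_width: -0.0004
grasp_force: 0.0
```

>>> step_arm:
  targets: "-1 0 0 -0.002 0 0 0;-1 0 0 -0.004 0 0 0;-1 0 0 -0.004 0 0 0"

```text
clock: 6.45
eef_pos: [0.5754, 0.0505, 0.0769]
tool_rot: [0.619, 0.785, 0.0, -0.0]
ft_force: [-1.3, 1.2, 1.3]
grip_width: -0.0002
grasp_force: 0.8
```

>>> step_arm:
  targets: "-1 0 0 -0.002 0 0 0;-1 0 0 -0.002 0 0 0;-1 0 0 -0.002 0 0 0"

```text
clock: 6.7
eef_pos: [0.5757, 0.0501, 0.0761]
tool_rot: [0.62, 0.785, 0.0, 0.0]
ft_force: [-0.1, 1.1, 2.4]
grip_width: -0.0002
grasp_force: 1.0
```

Key 3 is up too. Next is place 4.

>>> step_arm:
  targets: "-1 0 0 0.02 0 0 0;-1 0 0 0.04 0 0 0;-1 0 0 0.04 0 0 0;-1 0.024 -0.097 0.04 0 0 0;-1 0.024 -0.097 0.04 0 0 0;-1 0.024 -0.097 0.04 0 0 0;-1 0.024 -0.097 0.02 0 0 0;-1 0.024 -0.097 0.008 0 0 0;-1 0.024 -0.097 0.006 0 0 0;-1 0.024 -0.097 0.006 0 0 0"

```text
clock: 7.53
eef_pos: [0.5863, 0.0021, 0.0776]
tool_rot: [0.619, 0.785, -0.001, -0.001]
ft_force: [0.3, -0.3, -0.0]
grip_width: 0.0001
grasp_force: 0.0
```

>>> step_arm:
  targets: "-1 0 0 -0.002 0 0 0;-1 0 0 -0.004 0 0 0;-1 0 0 -0.004 0 0 0"

```text
clock: 7.78
eef_pos: [0.5874, 0.002, 0.0769]
tool_rot: [0.619, 0.785, 0.0, -0.0]
ft_force: [-0.7, 1.1, 1.5]
grip_width: 0.0002
grasp_force: 0.8
```

>>> step_arm:
  targets: "-1 0 0 -0.002 0 0 0;-1 0 0 -0.002 0 0 0;-1 0 0 -0.002 0 0 0"

```text
clock: 8.03
eef_pos: [0.5877, 0.0016, 0.0761]
tool_rot: [0.62, 0.785, 0.0, 0.0]
ft_force: [-1.2, 1.4, 1.6]
grip_width: 0.0001
grasp_force: 1.0
```

Keys 2–4 are up and the key at place 1 is the latched one. I'll go back and press it home.

>>> step_arm:
  targets: "-1 0 0 0.03 0 0 0;-1 0 0 0.06 0 0 0;-1 -0.072 0.291 0.06 0 0 0;-1 -0.072 0.291 0.06 0 0 0;-1 -0.072 0.291 0.06 0 0 0;-1 -0.072 0.291 0.06 0 0 0;-1 -0.072 0.291 0.06 0 0 0;-1 -0.072 0.291 0.06 0 0 0;-1 -0.072 0.291 0.02 0 0 0;-1 -0.072 0.291 0.004 0 0 0"

```text
clock: 8.87
eef_pos: [0.5513, 0.1456, 0.0765]
tool_rot: [0.62, 0.784, -0.001, -0.0]
ft_force: [0.1, -1.1, -0.2]
grip_width: -0.0
grasp_force: 0.0
```

>>> step_arm:
  targets: "-1 0 0 -0.004 0 0 0;-1 0 0 -0.008 0 0 0;-1 0 0 -0.012 0 0 0;-1 0 0 -0.014 0 0 0;-1 0 0 -0.015 0 0 0;-1 0 0 -0.015 0 0 0;-1 0 0 -0.015 0 0 0"

```text
clock: 9.45
eef_pos: [0.552, 0.1466, 0.0709]
tool_rot: [0.62, 0.785, 0.0, 0.001]
ft_force: [-0.2, -2.4, 3.4]
grip_width: -0.0001
grasp_force: 1.4
```

>>> step_arm:
  targets: "-1 0 0 -0.002 0 0 0;-1 0 0 -0.002 0 0 0;-1 0 0 -0.002 0 0 0"

```text
clock: 9.7
eef_pos: [0.5521, 0.1467, 0.0703]
tool_rot: [0.62, 0.785, 0.0, 0.001]
ft_force: [-1.2, -2.4, 6.7]
grip_width: -0.0001
grasp_force: 3.2
```

>>> step_arm:
  targets: "-1 0 0 -0.002 0 0 0;-1 0 0 -0.002 0 0 0;-1 0 0 -0.002 0 0 0"

```text
clock: 9.95
eef_pos: [0.5521, 0.1467, 0.07]
tool_rot: [0.62, 0.785, 0.001, 0.001]
ft_force: [-2.6, -2.9, 9.8]
grip_width: 0.0004
grasp_force: 5.3
```

It's at the stop (9.8 N at 70 mm). I'll lift off and check by eye.

>>> step_arm:
  targets: "-1 0 0 0.02 0 0 0;-1 0 0 0.06 0 0 0;-1 0 0 0.12 0 0 0;-1 0 0 0.2 0 0 0;-1 -0.1 0 0.28 0 0 0;-1 -0.2 0 0.3 0 0 0;-1 -0.3 0 0.3 0 0 0;-1 -0.3 0 0.3 0 0 0;-1 -0.3 0 0.3 0 0 0;-1 -0.3 0 0.3 0 0 0"

```text
clock: 10.78
eef_pos: [0.4003, 0.1473, 0.2193]
tool_rot: [0.619, 0.785, 0.001, 0.0]
ft_force: [0.6, 0.3, 0.5]
grip_width: -0.0
grasp_force: 0.0
```

```bash
python3 - <<'E'
from h import *
s=bot.camera("side")[:,:,::-1][228:328,270:370]
a=cv2.imread("pics/side0.png")[228:328,270:370]
cv2.imwrite("pics/c3.png",cv2.resize(np.hstack([a,s]),None,fx=4,fy=4,interpolation=2))
o=bot.get_obs();print(o['eef_pos'],o['ft_force'])
E
```

```text
[0.40168983 0.14748637 0.21911799] [0.40693877 0.57242284 0.1741594 ]
```

View pics/c3.png

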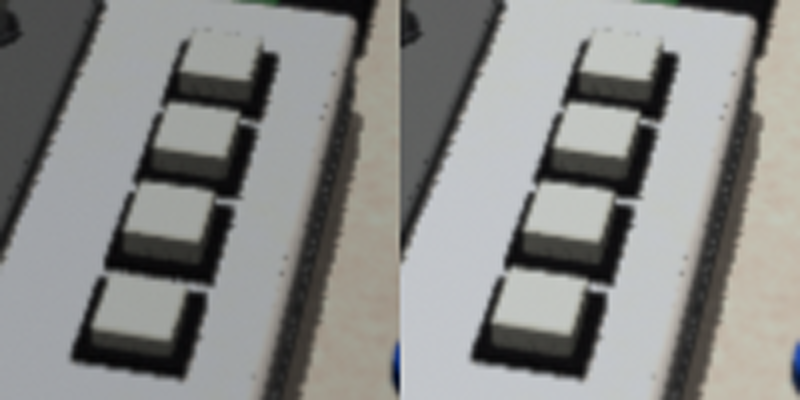

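Before is on the left, after on the right. The place 1 key's rear edge has risen from row 278 to 268 and it now covers its seat like the other three, so all four are up.

```bash
python3 -c "
from workcell import bot
print(bot.job_done())"
```

```text
the job is handed in; nothing more can be done
None
```

I tapped all four keys from left to right, found the leftmost one latched, and pressed it to its stop so it popped up. The last camera view shows all four keys up, and the job is handed in.

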